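# Tare the mixing tub on the workshop scale

### The arm

A 6-joint arm with a two-finger parallel gripper is mounted at the origin on the work surface. World frame = base frame: x ahead of the robot, y to its left, z up, the work surface at z = 0. Lengths are in m, angles in rad, forces in N, time in s.
With the tool pointing down it reaches from about 0.325 to 1 m from the base axis. Payload 5.1 kg.
Tool frame: the origin (TCP) lies on the mounting face of the last link; the fingertips stand 173 mm ahead of it and the grasp point (between the pads) lies 155 mm ahead of it; z points along the fingers, x is the direction in which the jaws open and shut, and the axes are right-handed (so a half turn about z gives the same grasp; the last joint's range is limited). The gripper opens to 85 mm and grips with 20 to 120 N. Pads are 22 mm wide; open, the fingers measure 114 mm over their backs; the gripper's body (76 mm by 85 mm) begins 54 mm behind the grasp point. The pads swing forward as they close: fully open they stand 13 mm farther back than shut.
Start: joints at [-1.356, 0.124, 1.65, -0, 1.367, -0.083], TCP at [0.191, -0.621, 0.405] pointing down, gripper open.
Joint ranges: [-2.61, 2.61], [-1.02, 2.33], [0.03, 2.71], [-1.35, 4.49], [0.32, 2.68], [-2.91, 2.91]. Speed limits (rad/s): [2.57, 2.57, 3.14, 3.14, 3.14, 3.14].

### API

Orientations are given as a rotation vector (axis times angle).
In Python, from workcell import telemetry, camera, camera_params, workorder gives the robot as it stands. The module is installed in compiled form; this text tells all that it offers.
- The arm moves only by the tool step_arm, never from a script. Its argument "targets" is a list of rows, each an object of numbers: "grip": the finger opening in mm, from 0 to 85.4; "x", "y", "z": the shift along the tool's x, y, z in mm; "twist": the turn about the tool's z in rad. A call has 1 to 20 rows; each row is the pose to reach, as a shift and turn from the pose commanded when the call began, along the tool's axes at that moment; what a row does not reach only later rows make up. A row lasts 1/10 s, in which the tool goes at most 50 mm and 8.59 degrees, less where a joint would pass 70% of its speed; a pose out of reach is approached as far as the arm can. A call with a gripper value outside its range is refused whole. The fingers move at their own pace and stop on an object; "force" is the grip in N (left out, the last holds). Time passes only in rows, so rows that repeat a pose let the fingers close. It gives the time, the measured TCP pose, the force and the opening at its end, in the units of the state.
- telemetry.sense(): the state, without advancing time (a new reading comes with each control period).
- camera(name): name is "scene" or "side" or "wrist"; returns (picture, depth): 384x512x3 uint8, blue, green, red; 384x512 float32, m along the optical axis (not along the pixel's ray), 0 where there is no reading.
- camera_params(name): a dict with "fx", "fy", "cx", "cy" (pixels), "k1" (the pictures are not rectified: a ray, as slopes to the right and down, at radius r is drawn at 1 + k1 r^2 times it, then the intrinsics apply), "xyz" and "orientation" of the camera in the world; the wrist camera has in their place "hand_eye" (4x4, takes a point from camera to tool coordinates, whose origin is the TCP and whose axes are the tool frame's). Camera axes: x right, y up, looking along -z (the intrinsics and any distortion apply to the point x, -y, -z); pixel columns grow to the right and rows downward; lengths in m; the calibration is good to about 2 mm. A picture is of the moment at which its call begins: read the wrist's pose just before it. camera_params takes no time and is no camera call.
- workorder.sign_off(): hands the job in, once; it reports no verdict.
The state is a dict: "time": time; "joints": joint angles; "dq": joint speeds; "joint_efforts": joint torques, N m; "position": TCP position; "eef_rot": TCP orientation; "ft_force": force on the tool from outside, world axes, zero at the start; "torque": the same for the moment, N m; "gripper_width": finger opening in m.
Only numpy, scipy, OpenCV 4.12 (cv2) and the standard library are available. Lean on these libraries where they do the work, as an engineer would, in place of code of your own. Each camera call takes 0.05 s, during which the arm holds its last target. There are 200 camera calls.

### The job

Get the scale ready for mixing wood filler: stand the empty orange tub upright in the middle of the scale's steel pan, setting it down rather than dropping it. Then, with the tub let go, press the blue tare key for a moment with the fingertips, firmly enough to feel its resistance but gently, and take the hand away. Do not press the white power key.

Things in the scene. Friction and masses are not known exactly. Their poses are not given: they have to be found in the camera images.
- tub: Empty orange plastic mixing tub, open at the top, round: outside diameter 50 mm at the foot and 52 mm at the rim, 55 mm high, wall 3 mm, about 70 g. Stands on the bench to start with. Origin: centre of its underside; z up. Two closed containers stand near it in any order, at least 110 mm from centre to centre: a filler tin (diameter 68, height 85 mm) and a white hardener jar with green cap (diameter 44, height 95 mm); a red-handled scraper lies farther off.
- scale: Grey bench scale, fixed to the bench, 250 mm (its x) by 220 mm (its y), case top 40 mm above the bench. Origin: centre of its underside; z up, -x is its front, the side with the keys. The square steel pan, 150 x 150 mm, has its centre at x = +40 mm, y = 0 and its top at z = 46 mm. On the front strip a small display sits between two square keys.
- tare_key: Blue square membrane tare key, 40 x 40 mm, on the front strip of the scale, 55 mm to the left or the right of its middle line (this varies). Origin: centre of its top face, 43 mm above the bench, 3 mm above the case; axes parallel to the scale's. Stiff: 5 N per mm downward, stops after 2 mm (10 N). It registers when the fingers push it with more than 4 N for a tenth of a second; more than 35 N damages it.
- power_key: White square power key, same size, height and make as the tare key, at the other end of the front strip (110 mm between centres). Must not be pressed (2 N is a press). Origin: centre of its top face.

How it is judged:
By the outcome, as a careful person would: the job done as asked, in the order asked, and still so for the second after the job is handed in, with the robot touching nothing.
It also fails if it takes over 45 s, if anything falls off the work surface, if the arm or the gripper's body presses on something with over 40 N, if the wrist force passes 120 N, or if a joint passes its speed limit or range.

## Working session

There is one attempt and no reset: what is moved stays moved. The work goes in short steps, Python scripts to look and compute and a tool call to move; the robot and the scene stay as the last step left them, time stands still between calls to the robot, and variables do not carry over. Pictures are saved under pics/ and viewed, about 8 in all and at most 12, crops included, and the job is handed in when it is done.

Besides the shell and the picture viewer there is one more tool, called after "Emit:" as name(argument=value, ...), one argument or row to a line, values as JSON. step_arm: Moves the arm, as the interface text tells. Its arguments: {"type":"object","properties":{"targets":{"type":"array"},"force":{"type":"number"}},"required":["targets"]}

```bash
mkdir -p pics
cat > h.py <<'E'
import numpy as np, cv2
from scipy.spatial.transform import Rotation as R
from workcell import telemetry, camera, camera_params, workorder
def shot(name):
    s=telemetry.sense(); p=camera_params(name); im,d=camera(name)
    if 'hand_eye' in p:
        T=np.eye(4);T[:3,:3]=R.from_rotvec(s['eef_rot']).as_matrix();T[:3,3]=s['position'];T=T@np.array(p['hand_eye'])
    else:
        o=np.array(p['orientation'],float);T=np.eye(4);T[:3,:3]=R.from_rotvec(o).as_matrix() if o.size==3 else o.reshape(3,3);T[:3,3]=p['xyz']
    h,w=d.shape;u,v=np.meshgrid(np.arange(w),np.arange(h))
    K=np.array([[p['fx'],0,p['cx']],[0,p['fy'],p['cy']],[0,0,1]])
    n=cv2.undistortPoints(np.stack([u,v],-1).reshape(-1,1,2).astype(float),K,np.array([p['k1'],0,0,0.])).reshape(h,w,2)
    P=np.stack([n[...,0]*d,-n[...,1]*d,-d],-1)@T[:3,:3].T+T[:3,3]
    P[d==0]=np.nan
    return im,d,P,s
E
python3 - <<'E'
from h import *
print(camera_params('scene'),camera_params('wrist'))
ims=[]
for n in ['scene','wrist','side']:
    im,d,P,s=shot(n); ims.append(im); np.savez('c_'+n,im=im,P=P)
    hsv=cv2.cvtColor(im,cv2.COLOR_BGR2HSV)
    for c,lo,hi in [('orange',(5,130,90),(20,255,255)),('blue',(95,120,60),(130,255,255))]:
        m=cv2.inRange(hsv,lo,hi)>0
        if m.sum()>30:
            v,u=np.nonzero(m);q=P[m];q=q[~np.isnan(q[:,0])]
            print(n,c,m.sum(),u.mean(),v.mean(),np.percentile(q,[3,50,97],axis=0).round(3).tolist())
print(s)
cv2.imwrite('pics/a.png',cv2.resize(np.vstack([np.hstack(ims[:2]),np.hstack([ims[2],ims[2]*0])]),(800,600)))
E
```

```text
{'fx': 471.853367681186, 'fy': 471.853367681186, 'cx': 263.1168199138777, 'cy': 190.36021534320747, 'k1': -0.03532798050510767, 'xyz': array([0.92410516, 0.45211994, 1.04699876]), 'orientation': array([0.22529783, 0.62007072, 2.32063953])} {'fx': 328.3612865075776, 'fy': 328.3612865075776, 'cx': 261.9641383255848, 'cy': 189.0188989708027, 'k1': -0.08317857447756787, 'hand_eye': array([[ 9.99999725e-01, -6.97623576e-04, -2.51832683e-04,
         2.72703898e-04],
       [-7.41621351e-04, -9.44997293e-01, -3.27077309e-01,
        -8.48788430e-02],
       [-9.80436203e-06,  3.27077405e-01, -9.44997551e-01,
         3.05497603e-02],
       [ 0.00000000e+00,  0.00000000e+00,  0.00000000e+00,
         1.00000000e+00]])}
scene orange 1944 386.9377572016461 205.16820987654322 [[0.266, -0.317, -0.005], [0.34, 0.228, -0.001], [0.448, 0.559, 0.027]]
scene blue 192 243.24479166666666 129.66145833333334 [[0.437, -0.167, 0.037], [0.456, -0.148, 0.04], [0.474, -0.128, 0.044]]
wrist orange 397 345.56675062972295 72.61964735516372 [[0.254, -0.691, -0.001], [0.285, -0.685, 0.001], [0.37, -0.668, 0.002]
[... 204 characters left out ...]
-0.148, 0.044], [0.474, -0.129, 0.046]]
{'time': 0.1, 'joints': array([-1.35558315e+00,  1.24424435e-01,  1.65156264e+00,  2.41770468e-06,
        1.36748560e+00, -8.25723065e-02]), 'dq': array([ 0.00034313, -0.00184132, -0.00256684, -0.00056999, -0.0005014 ,
       -0.00085637]), 'joint_efforts': array([ 6.68468128e-04, -4.24930251e+01, -3.66653860e+01, -1.34414772e-04,
        3.92610964e-03,  1.60659454e-06]), 'position': array([ 0.19065212, -0.62116676,  0.40357074]), 'eef_rot': array([-2.52540070e+00,  1.86659056e+00,  2.21864832e-03]), 'ft_force': array([0.49653948, 0.30988345, 0.88541295]), 'torque': array([-0.02854464, -0.02184406, -0.0026479 ]), 'gripper_width': 0.08573960661974751}
```

View pics/a.png

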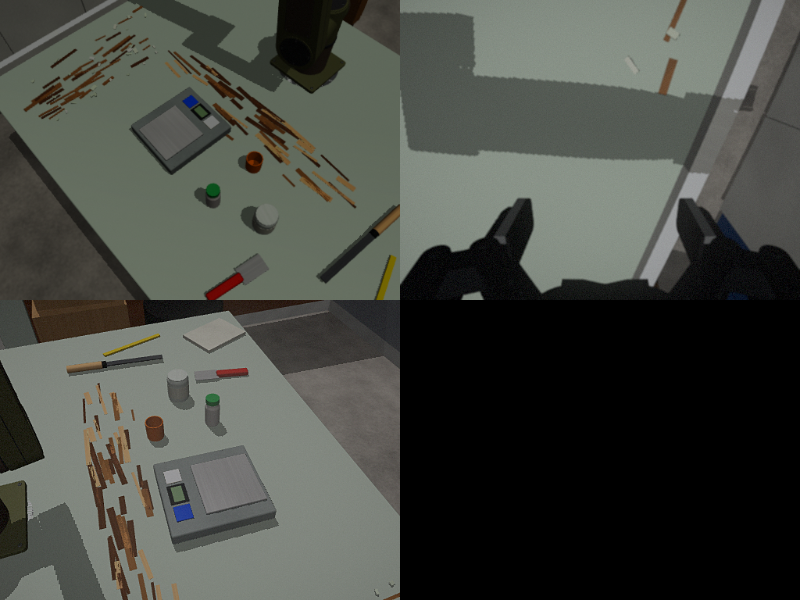

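The first picture shows the tub at scene pixel (325,206) / side (198,164). The jar and tin are beyond it, and the scale has a blue key (nearer y−) and a white key. Next I measure them from both fixed cameras.

Run:
```python
from h import *
for n in ['scene','side']:
    z=np.load(f'c_{n}.npz');im,P=z['im'],z['P'];hsv=cv2.cvtColor(im,cv2.COLOR_BGR2HSV)
    hh=P[...,2]; ok=(hh>0.012)&(hh<0.12)&(P[...,0]>0.25)&(P[...,0]<0.9)&(abs(P[...,1])<0.45)
    k,l,st,c=cv2.connectedComponentsWithStats(ok.astype(np.uint8))
    for i in range(1,k):
        if st[i,4]<150: continue
        q=P[l==i]; top=np.percentile(q[:,2],98); t=q[q[:,2]>top-.006]
        print(n,i,st[i].tolist(),'top',top.round(4),'rect(xy) ',[np.round(a,3) for a in cv2.minAreaRect((t[:,:2]).astype(np.float32))],'circ',np.round(cv2.minEnclosingCircle(t[:,:2].astype(np.float32))[0],3))
        if st[i,4]>3000:
            m=(l==i)&(hh>0.034); r=cv2.minAreaRect(P[m][:,:2].astype(np.float32)); print('   case',r)
            for nm,lo,hi in [('blue',(95,120,60),(130,255,255)),('white',(0,0,150),(180,60,255))]:
                mm=m&(cv2.inRange(hsv,lo,hi)>0); kk,ll,ss,cc=cv2.connectedComponentsWithStats(mm.astype(np.uint8))
                for j in range(1,kk):
                    if ss[j,4]>40: print('   ',nm,ss[j].tolist(),np.nanmean(P[ll==j],0).round(4),cv2.minAreaRect(P[ll==j][:,:2].astype(np.float32))[1:])
```

```text
scene 1 [168, 112, 128, 112, 7520] top 0.0469 rect(xy)  [array([ 0.544, -0.093]), array([0.216, 0.244]), np.float64(86.529)] circ [ 0.545 -0.091]
   case ((0.5434441566467285, -0.0956590324640274), (0.2220482975244522, 0.2502880096435547), 86.95462036132812)
    blue [233, 122, 21, 16, 191] [ 0.4562 -0.1471  0.0403] ((0.043079450726509094, 0.04301438480615616), 87.03863525390625)
scene 2 [315, 194, 22, 26, 370] top 0.0553 rect(xy)  [array([0.464, 0.158]), array([0.051, 0.048]), np.float64(43.337)] circ [0.463 0.158]
scene 3 [263, 235, 20, 30, 497] top 0.0956 rect(xy)  [array([0.639, 0.157]), array([0.039, 0.037]), np.float64(46.1)] circ [0.639 0.158]
scene 4 [323, 261, 33, 39, 994] top 0.0857 rect(xy)  [array([0.581, 0.308]), array([0.059, 0.061]), np.float64(84.99)] circ [0.58  0.308]
scene 22 [264, 349, 47, 35, 599] top 0.0192 rect(xy)  [array([0.785, 0.358]), array([0.026, 0.109]), np.float64(80.289)] circ [0.786 0.361]
side 1 [267, 87, 51, 13, 302] top 0.0218 rect(xy)  [array([0.785, 0.357]), array([0.03 , 0.105]), np.float64(78.124)] circ [0.785 0.356]
side 2 [214, 88, 28, 40, 9
[... 195 characters left out ...]
0.038, 0.039]), np.float64(18.067)] circ [0.638 0.155]
side 20 [185, 148, 25, 31, 603] top 0.057 rect(xy)  [array([0.463, 0.156]), array([0.05 , 0.053]), np.float64(8.147)] circ [0.464 0.157]
side 21 [196, 186, 158, 126, 13254] top 0.0487 rect(xy)  [array([ 0.544, -0.098]), array([0.214, 0.241]), np.float64(86.483)] circ [ 0.545 -0.102]
   case ((0.543304443359375, -0.09646212309598923), (0.2225736826658249, 0.24953149259090424), 86.95906829833984)
    blue [222, 261, 26, 23, 421] [ 0.4554 -0.1478  0.0436] ((0.04206196218729019, 0.040219638496637344), 86.91940307617188)
    white [209, 216, 24, 19, 298] [ 0.4613 -0.0373  0.0437] ((0.041760385036468506, 0.0386325903236866), 88.96537780761719)
```

Emit:
step_arm(
  targets=[
    {"x": -663,"y": -489,"z": 80,"grip": 85},
    {"x": -663,"y": -489,"z": 80,"grip": 85},
    {"x": -663,"y": -489,"z": 80,"grip": 85},
    {"x": -663,"y": -489,"z": 80,"grip": 85},
    {"x": -663,"y": -489,"z": 80,"grip": 85},
    {"x": -663,"y": -489,"z": 80,"grip": 85},
    {"x": -663,"y": -489,"z": 80,"grip": 85},
    {"x": -663,"y": -489,"z": 80,"grip": 85},
    {"x": -663,"y": -489,"z": 80,"grip": 85},
    {"x": -663,"y": -489,"z": 80,"grip": 85},
    {"x": -663,"y": -489,"z": 80,"grip": 85},
    {"x": -663,"y": -489,"z": 80,"grip": 85},
    {"x": -663,"y": -489,"z": 80,"grip": 85},
    {"x": -663,"y": -489,"z": 80,"grip": 85},
    {"x": -663,"y": -489,"z": 80,"grip": 85},
    {"x": -663,"y": -489,"z": 80,"grip": 85},
    {"x": -663,"y": -489,"z": 80,"grip": 85},
    {"x": -663,"y": -489,"z": 80,"grip": 85},
    {"x": -663,"y": -489,"z": 80,"grip": 85},
    {"x": -663,"y": -489,"z": 80,"grip": 85},
  ],
)

```text
invalid input at $.targets[0]: expected keys grip, x, y, z, twist
```

```bash
cat >> h.py <<'E'
def totool(s,target): # shift in mm, tool axes, from TCP to world target TCP
    return (R.from_rotvec(s['eef_rot']).inv().apply(np.array(target)-s['position'])*1000).round(1)
def tub(P,im,zref,near):
    m=(abs(P[...,2]-zref-.054)<.006)&(np.hypot(P[...,0]-near[0],P[...,1]-near[1])<.045)
    q=P[m][:,:2].astype(np.float32); return m.sum(), np.median(P[m][:,2]), cv2.minEnclosingCircle(q), [a.round(4) for a in (q.min(0),q.max(0))]
E
python3 - <<'E'
from h import *
im,d,P,s=shot('wrist'); cv2.imwrite('pics/b.png',im)
print(s['time'],s['position'],s['eef_rot'],s['joints'],s['ft_force'],s['gripper_width'])
print(tub(P,im,0,(.4635,.157)))
hsv=cv2.cvtColor(im,cv2.COLOR_BGR2HSV)
m=(cv2.inRange(hsv,(3,100,40),(22,255,255))>0)&(P[...,2]>.03); print(m.sum(),np.nanmin(P[m],0),np.nanmax(P[m],0))
print(totool(s,[.4635,.157,.19]))
E
```

```text
0.15 [ 0.19064358 -0.62120309  0.40372419] [-2.52553138e+00  1.86665296e+00  1.98818176e-03] [-1.35560639e+00  1.24356505e-01  1.65137757e+00 -7.99466855e-06
  1.36753457e+00 -8.26109473e-02] [-1.06334291 -0.33652925  0.45618749] 0.08548743535228198
  return _methods._mean(a, axis=axis, dtype=dtype,
  ret = ret.dtype.type(ret / rcount)
Traceback (most recent call last):
  File "h.py", line 20, in tub
    q=P[m][:,:2].astype(np.float32); return m.sum(), np.median(P[m][:,2]), cv2.minEnclosingCircle(q), [a.round(4) for a in (q.min(0),q.max(0))]
                                                                                                                            ~~~~~^^^
ValueError: zero-size array to reduction operation minimum which has no identity
```

View pics/b.png

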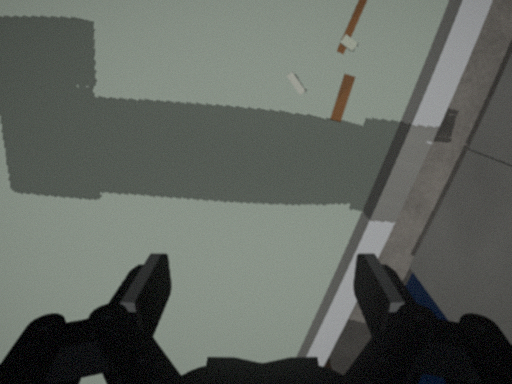

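The move was refused because every row needs all five keys. The picture is still the start view, with no objects in it, so I resend the move.

Emit:
step_arm(
  targets=[
    {"x": -663,"y": -489,"z": 80,"grip": 85,"twist": 0},
    {"x": -663,"y": -489,"z": 80,"grip": 85,"twist": 0},
    {"x": -663,"y": -489,"z": 80,"grip": 85,"twist": 0},
    {"x": -663,"y": -489,"z": 80,"grip": 85,"twist": 0},
    {"x": -663,"y": -489,"z": 80,"grip": 85,"twist": 0},
    {"x": -663,"y": -489,"z": 80,"grip": 85,"twist": 0},
    {"x": -663,"y": -489,"z": 80,"grip": 85,"twist": 0},
    {"x": -663,"y": -489,"z": 80,"grip": 85,"twist": 0},
    {"x": -663,"y": -489,"z": 80,"grip": 85,"twist": 0},
    {"x": -663,"y": -489,"z": 80,"grip": 85,"twist": 0},
    {"x": -663,"y": -489,"z": 80,"grip": 85,"twist": 0},
    {"x": -663,"y": -489,"z": 80,"grip": 85,"twist": 0},
    {"x": -663,"y": -489,"z": 80,"grip": 85,"twist": 0},
    {"x": -663,"y": -489,"z": 80,"grip": 85,"twist": 0},
    {"x": -663,"y": -489,"z": 80,"grip": 85,"twist": 0},
    {"x": -663,"y": -489,"z": 80,"grip": 85,"twist": 0},
    {"x": -663,"y": -489,"z": 80,"grip": 85,"twist": 0},
    {"x": -663,"y": -489,"z": 80,"grip": 85,"twist": 0},
    {"x": -663,"y": -489,"z": 80,"grip": 85,"twist": 0},
    {"x": -663,"y": -489,"z": 80,"grip": 85,"twist": 0},
  ],
)

```text
time: 2.2
position: [0.4634, 0.1552, 0.3246]
eef_rot: [2.525, -1.868, -0.0]
ft_force: [0.6, 0.7, -0.9]
gripper_width: 0.0851
```

```bash
cat > w.py <<'E'
from h import *
im,d,P,s=shot('wrist'); cv2.imwrite('pics/c.png',im)
print(s['time'],s['position'],s['eef_rot'],s['joints'],s['ft_force'],s['gripper_width'])
print(totool(s,[.4635,.157,.19]))
hsv=cv2.cvtColor(im,cv2.COLOR_BGR2HSV)
m=(cv2.inRange(hsv,(3,100,40),(22,255,255))>0)&(P[...,2]>.03); print(m.sum(),np.nanmin(P[m],0),np.nanmax(P[m],0))
print(tub(P,im,0,(.4635,.157)))
E
python3 w.py
```

```text
2.2 [0.46338362 0.15520247 0.32460977] [ 2.52529198e+00 -1.86805490e+00 -8.40559466e-05] [ 2.13341177e-01 -1.75913969e-01  2.08223590e+00 -2.77204435e-04
  1.23564999e+00  1.48723467e+00] [ 0.5627951   0.67488653 -0.93856362] 0.08514453211709022
[ -1.7  -0.7 134.6]
1755 [0.43957795 0.08738473 0.03003215] [0.49747018 0.21068942 0.22553545]
(np.int64(999), np.float64(0.054943862973914986), ((0.46444132924079895, 0.15723101794719696), 0.02597489394247532), [array([0.4396, 0.1314], dtype=float32), array([0.4903, 0.1831], dtype=float32)])
```

View pics/c.png

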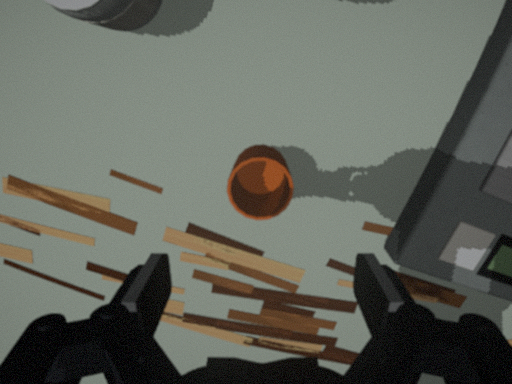

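The tub is centred at pixel (260,188). Its rim measures 52 mm across at z = 0.055, centre (0.4645, 0.157), and nothing stands between the fingers. I descend and grip.

Emit:
step_arm(
  targets=[
    {"x": -1.6,"y": -1.6,"z": 40,"grip": 85,"twist": 0},
    {"x": -1.6,"y": -1.6,"z": 80,"grip": 85,"twist": 0},
    {"x": -1.6,"y": -1.6,"z": 110,"grip": 85,"twist": 0},
    {"x": -1.6,"y": -1.6,"z": 130,"grip": 85,"twist": 0},
    {"x": -1.6,"y": -1.6,"z": 139,"grip": 85,"twist": 0},
    {"x": -1.6,"y": -1.6,"z": 139,"grip": 85,"twist": 0},
    {"x": -1.6,"y": -1.6,"z": 139,"grip": 70,"twist": 0},
    {"x": -1.6,"y": -1.6,"z": 139,"grip": 60,"twist": 0},
    {"x": -1.6,"y": -1.6,"z": 139,"grip": 46,"twist": 0},
    {"x": -1.6,"y": -1.6,"z": 139,"grip": 46,"twist": 0},
    {"x": -1.6,"y": -1.6,"z": 139,"grip": 46,"twist": 0},
    {"x": -1.6,"y": -1.6,"z": 139,"grip": 46,"twist": 0},
    {"x": -1.6,"y": -1.6,"z": 139,"grip": 46,"twist": 0},
    {"x": -1.6,"y": -1.6,"z": 139,"grip": 46,"twist": 0},
  ],
  force=25,
)

```text
time: 3.65
position: [0.4656, 0.1581, 0.1875]
eef_rot: [-2.525, 1.866, -0.003]
ft_force: [-0.3, -2.0, 6.2]
gripper_width: 0.0523
```

Emit:
step_arm(
  targets=[
    {"x": 0,"y": 0,"z": -5,"grip": 46,"twist": 0},
    {"x": 0,"y": 0,"z": -20,"grip": 46,"twist": 0},
    {"x": 0,"y": 0,"z": -50,"grip": 46,"twist": 0},
    {"x": 0,"y": 0,"z": -85,"grip": 46,"twist": 0},
    {"x": 0,"y": 0,"z": -110,"grip": 46,"twist": 0},
    {"x": 0,"y": 0,"z": -120,"grip": 46,"twist": 0},
    {"x": 0,"y": 0,"z": -120,"grip": 46,"twist": 0},
  ],
)

```text
time: 4.35
position: [0.4651, 0.1581, 0.3074]
eef_rot: [-2.524, 1.866, -0.004]
ft_force: [-0.4, -0.3, -0.1]
gripper_width: 0.0518
```

```bash
cat > v.py <<'E'
from h import *
s0=None
for n in ['side','scene']:
    im,d,P,s=shot(n)
    if n=='side': cv2.imwrite('pics/d.png',im)
    hsv=cv2.cvtColor(im,cv2.COLOR_BGR2HSV); p=s['position']
    m=(cv2.inRange(hsv,(3,100,40),(22,255,255))>0)&(np.hypot(P[...,0]-p[0],P[...,1]-p[1])<.05)&(P[...,2]>.02)
    print(n,m.sum(),np.nanpercentile(P[m],[1,50,99],axis=0).round(4).tolist())
im,d,P,s=shot('wrist'); cv2.imwrite('pics/e.png',im)
print(s['time'],s['position'],s['eef_rot'],s['ft_force'],s['gripper_width'],s['joints'])
# pan centre
c=np.array([.5434,-.0961]); a=np.deg2rad(-3.04); pan=c+.040*np.array([np.cos(a),np.sin(a)]); print('pan',pan,totool(s,[*pan,s['position'][2]]))
E
python3 v.py; python3 -c "
import cv2,numpy as np
cv2.imwrite('pics/f.png',cv2.resize(np.hstack([cv2.imread('pics/d.png'),cv2.imread('pics/e.png')]),(800,300)))"
```

```text
side 478 [[0.4379, 0.1309, 0.1222], [0.4525, 0.1421, 0.1545], [0.4791, 0.1831, 0.1867]]
scene 315 [[0.4402, 0.1354, 0.1175], [0.4725, 0.1658, 0.1383], [0.4869, 0.1976, 0.1873]]
4.45 [0.4641577  0.15781116 0.30437648] [ 2.52525150e+00 -1.86640519e+00 -2.09418274e-03] [ 0.25832164  0.21812604 -1.03437517] 0.05166915719756768 [ 2.18174614e-01 -1.49590278e-01  2.09548789e+00  4.39196763e-05
  1.19767984e+00  1.49113143e+00]
pan [ 0.58334371 -0.09822132] [ 2.797e+02 -3.880e+01 -1.000e-01]
```

View pics/f.png

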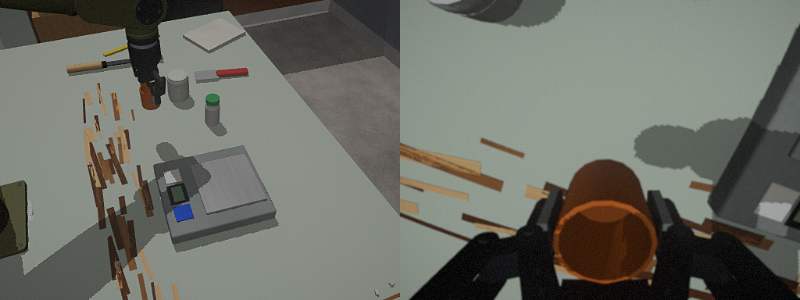

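The tub hangs upright between the pads, with its foot near z = 0.117. I carry it over the pan, well above it.

Emit:
step_arm(
  targets=[
    {"x": 20,"y": -3,"z": 0,"grip": 46,"twist": 0},
    {"x": 55,"y": -8,"z": 0,"grip": 46,"twist": 0},
    {"x": 95,"y": -13,"z": 0,"grip": 46,"twist": 0},
    {"x": 135,"y": -19,"z": 0,"grip": 46,"twist": 0},
    {"x": 175,"y": -24,"z": 0,"grip": 46,"twist": 0},
    {"x": 215,"y": -30,"z": 0,"grip": 46,"twist": 0},
    {"x": 250,"y": -34,"z": 10,"grip": 46,"twist": 0},
    {"x": 270,"y": -37,"z": 20,"grip": 46,"twist": 0},
    {"x": 279.5,"y": -38.5,"z": 30,"grip": 46,"twist": 0},
    {"x": 279.5,"y": -38.5,"z": 40,"grip": 46,"twist": 0},
    {"x": 279.5,"y": -38.5,"z": 40,"grip": 46,"twist": 0},
  ],
)

```text
time: 5.6
position: [0.5822, -0.0971, 0.2624]
eef_rot: [2.525, -1.866, -0.009]
ft_force: [-0.9, -0.6, -0.5]
gripper_width: 0.0519
```

Run:
```python
from h import *
im,d,P,s=shot('wrist'); cv2.imwrite('pics/g.png',im); np.savez('c_w2',im=im,P=P)
print(s['time'],s['position'],s['eef_rot'],s['ft_force'],s['gripper_width'])
hsv=cv2.cvtColor(im,cv2.COLOR_BGR2HSV)
m=(cv2.inRange(hsv,(3,100,40),(22,255,255))>0)&(P[...,2]>.06)&(np.hypot(P[...,0]-.583,P[...,1]+.098)<.05)
k,l,st,_=cv2.connectedComponentsWithStats(m.astype(np.uint8));i=1+st[1:,4].argmax();q=P[l==i]
print(st[i],np.percentile(q,[0.5,50,99.5],axis=0))
mm=(P[...,2]>.034)&(P[...,2]<.052)&(P[...,0]<.75)
r=cv2.minAreaRect(P[mm][:,:2].astype(np.float32));print('case',r)
z=P[...,2]; 
for lo in np.arange(.036,.052,.002): print(lo.round(3),((z>lo)&(z<lo+.002)).sum(),end=' ')
```

```text
5.6 [ 0.58223168 -0.09710126  0.26241475] [ 2.52512415 -1.86589136 -0.00896775] [-0.87138713 -0.58689631 -0.52964679] 0.051878165106028724
[  194   204   137   161 16146] [[ 0.55700099 -0.12163307  0.07828202]
 [ 0.5710266  -0.09810826  0.11404471]
 [ 0.60612556 -0.07228719  0.1628119 ]]
case ((0.5456444621086121, -0.09688646346330643), (0.2195289582014084, 0.24890384078025818), 86.9361343383789)
0.036 460 0.038 9974 0.04 18392 0.042 355 0.044 12094 0.046 26065 0.048 130 0.05 0
```

View pics/g.png

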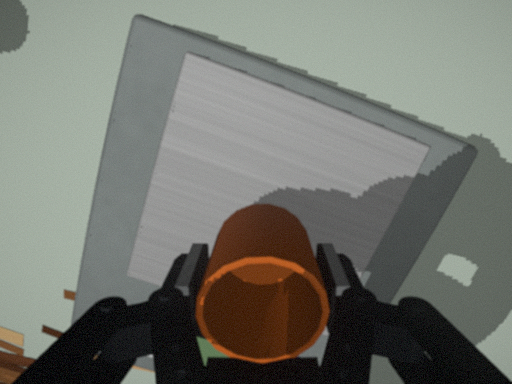

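The tub hangs upright with its rim ellipse at pixel (262,308), near the pan's middle. The case re-measures about 2 mm farther out, so I nudge by that and descend to just above the pan.

Emit:
step_arm(
  targets=[
    {"x": 1.8,"y": -1.5,"z": 8,"grip": 46,"twist": 0},
    {"x": 1.8,"y": -1.5,"z": 16,"grip": 46,"twist": 0},
    {"x": 1.8,"y": -1.5,"z": 22,"grip": 46,"twist": 0},
    {"x": 1.8,"y": -1.5,"z": 26,"grip": 46,"twist": 0},
    {"x": 1.8,"y": -1.5,"z": 27,"grip": 46,"twist": 0},
    {"x": 1.8,"y": -1.5,"z": 27,"grip": 46,"twist": 0},
  ],
)

```text
time: 6.25
position: [0.5854, -0.0992, 0.2386]
eef_rot: [2.526, -1.867, -0.0]
ft_force: [0.0, -0.1, 0.1]
gripper_width: 0.0519
```

Emit:
step_arm(
  targets=[
    {"x": 0,"y": 0,"z": 0.5,"grip": 46,"twist": 0},
    {"x": 0,"y": 0,"z": 1,"grip": 46,"twist": 0},
    {"x": 0,"y": 0,"z": 1,"grip": 46,"twist": 0},
  ],
)

```text
time: 6.55
position: [0.5855, -0.0993, 0.2379]
eef_rot: [-2.526, 1.867, -0.001]
ft_force: [-0.3, 0.4, -0.3]
gripper_width: 0.0518
```

Emit:
step_arm(
  targets=[
    {"x": 0,"y": 0,"z": 0.5,"grip": 46,"twist": 0},
    {"x": 0,"y": 0,"z": 1,"grip": 46,"twist": 0},
    {"x": 0,"y": 0,"z": 1,"grip": 46,"twist": 0},
  ],
)

```text
time: 6.85
position: [0.5854, -0.0993, 0.2367]
eef_rot: [2.526, -1.867, -0.0]
ft_force: [0.2, -0.1, -1.0]
gripper_width: 0.0519
```

Emit:
step_arm(
  targets=[
    {"x": 0,"y": 0,"z": 0.5,"grip": 46,"twist": 0},
    {"x": 0,"y": 0,"z": 1,"grip": 46,"twist": 0},
    {"x": 0,"y": 0,"z": 1,"grip": 46,"twist": 0},
  ],
)

```text
time: 7.15
position: [0.5854, -0.0993, 0.2356]
eef_rot: [2.526, -1.867, -0.0]
ft_force: [-0.1, 0.6, -0.2]
gripper_width: 0.0516
```

Emit:
step_arm(
  targets=[
    {"x": 0,"y": 0,"z": 0.5,"grip": 46,"twist": 0},
    {"x": 0,"y": 0,"z": 1,"grip": 46,"twist": 0},
    {"x": 0,"y": 0,"z": 1,"grip": 46,"twist": 0},
  ],
)

```text
time: 7.45
position: [0.5854, -0.0992, 0.2346]
eef_rot: [2.526, -1.867, -0.0]
ft_force: [-0.5, -0.0, 0.4]
gripper_width: 0.0515
```

Emit:
step_arm(
  targets=[
    {"x": 0,"y": 0,"z": 0.5,"grip": 46,"twist": 0},
    {"x": 0,"y": 0,"z": 1,"grip": 46,"twist": 0},
    {"x": 0,"y": 0,"z": 1,"grip": 46,"twist": 0},
  ],
)

```text
time: 7.75
position: [0.5855, -0.0993, 0.2337]
eef_rot: [2.526, -1.867, -0.0]
ft_force: [0.2, -0.0, -0.4]
gripper_width: 0.0521
```

Emit:
step_arm(
  targets=[
    {"x": 0,"y": 0,"z": 0.3,"grip": 46,"twist": 0},
    {"x": 0,"y": 0,"z": 0.6,"grip": 46,"twist": 0},
    {"x": 0,"y": 0,"z": 0.6,"grip": 46,"twist": 0},
  ],
)

```text
time: 8.05
position: [0.5856, -0.0993, 0.2336]
eef_rot: [-2.526, 1.867, -0.0]
ft_force: [-1.7, 0.5, 3.7]
gripper_width: 0.0519
```

Contact shows at 3.7 N with the tub in the pan. I release it in steps and then rise straight up.

Emit:
step_arm(
  targets=[
    {"x": 0,"y": 0,"z": 0,"grip": 55,"twist": 0},
    {"x": 0,"y": 0,"z": 0,"grip": 60,"twist": 0},
    {"x": 0,"y": 0,"z": 0,"grip": 70,"twist": 0},
    {"x": 0,"y": 0,"z": 0,"grip": 85,"twist": 0},
    {"x": 0,"y": 0,"z": 0,"grip": 85,"twist": 0},
    {"x": 0,"y": 0,"z": 0,"grip": 85,"twist": 0},
    {"x": 0,"y": 0,"z": 0,"grip": 85,"twist": 0},
    {"x": 0,"y": 0,"z": -10,"grip": 85,"twist": 0},
    {"x": 0,"y": 0,"z": -35,"grip": 85,"twist": 0},
    {"x": 0,"y": 0,"z": -70,"grip": 85,"twist": 0},
    {"x": 0,"y": 0,"z": -105,"grip": 85,"twist": 0},
    {"x": 0,"y": 0,"z": -120,"grip": 85,"twist": 0},
    {"x": 0,"y": 0,"z": -120,"grip": 85,"twist": 0},
  ],
)

```text
time: 9.35
position: [0.5862, -0.0995, 0.3569]
eef_rot: [-2.524, 1.866, -0.01]
ft_force: [0.1, 0.4, -0.6]
gripper_width: 0.085
```

```bash
cat > k.py <<'E'
from h import *
im,d,P,s=shot('wrist'); cv2.imwrite('pics/h.png',im)
print(s['time'],s['position'],s['eef_rot'],s['ft_force'],s['gripper_width'],s['joints'])
print(tub(P,im,.046,(.5855,-.099)))
mm=(P[...,2]>.034)&(P[...,2]<.052)&(P[...,0]<.75)
print('case',cv2.minAreaRect(P[mm][:,:2].astype(np.float32)))
hsv=cv2.cvtColor(im,cv2.COLOR_BGR2HSV); m=(cv2.inRange(hsv,(95,120,60),(130,255,255))>0)&(P[...,2]>.03)
if m.sum()>50: print('blue',np.nanmean(P[m],0),cv2.minAreaRect(P[m][:,:2].astype(np.float32)))
print(totool(s,[.456,-.1475,s['position'][2]]))
E
python3 k.py
```

```text
9.35 [ 0.58620571 -0.09945575  0.35688268] [-2.52443567  1.86586788 -0.00966787] [ 0.13104033  0.35381292 -0.57338025] 0.08500663121356396 [-2.58327158e-01  3.59358863e-02  1.82552206e+00 -1.51025092e-05
  1.27351259e+00  1.01468373e+00]
(np.int64(1125), np.float64(0.10080177141659588), ((0.5842103958129883, -0.10004159063100815), 0.025872306898236275), [array([ 0.5591, -0.1254], dtype=float32), array([ 0.6098, -0.0743], dtype=float32)])
case ((0.5486249327659607, -0.024069607257843018), (0.3666136860847473, 0.25052231550216675), 87.04481506347656)
blue [ 0.45821918 -0.14712397  0.04336285] ((0.4568473994731903, -0.14809828996658325), (0.0404968336224556, 0.04031471908092499), 87.2955322265625)
[  7.7 138.6  -0.8]
```

View pics/h.png

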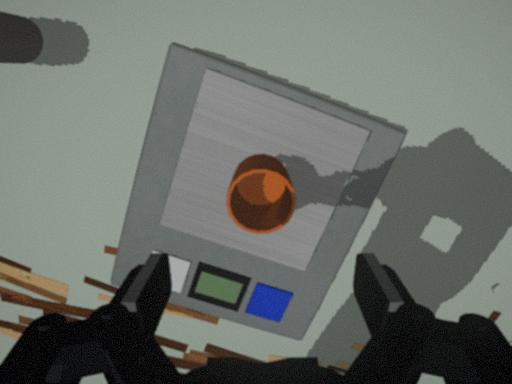

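The tub stands upright with its rim centre at (0.584, −0.100), rim z = 0.101 (46 + 55 mm). That is within 2 mm of the pan centre. The blue key is at pixel (269,302), world (0.4565, −0.1475, 0.043). I go above it with the fingers shut, turned to line up with the key.

Emit:
step_arm(
  targets=[
    {"x": 1,"y": 20,"z": 0,"grip": 40,"twist": 0.1},
    {"x": 3,"y": 55,"z": 0,"grip": 0,"twist": 0.2},
    {"x": 5,"y": 95,"z": 0,"grip": 0,"twist": 0.3},
    {"x": 7,"y": 125,"z": 0,"grip": 0,"twist": 0.35},
    {"x": 7.6,"y": 137.5,"z": 0,"grip": 0,"twist": 0.35},
    {"x": 7.6,"y": 137.5,"z": 0,"grip": 0,"twist": 0.35},
    {"x": 7.6,"y": 137.5,"z": 30,"grip": 0,"twist": 0.35},
    {"x": 7.6,"y": 137.5,"z": 65,"grip": 0,"twist": 0.35},
    {"x": 7.6,"y": 137.5,"z": 95,"grip": 0,"twist": 0.35},
    {"x": 7.6,"y": 137.5,"z": 115,"grip": 0,"twist": 0.35},
    {"x": 7.6,"y": 137.5,"z": 120,"grip": 0,"twist": 0.35},
    {"x": 7.6,"y": 137.5,"z": 120,"grip": 0,"twist": 0.35},
    {"x": 7.6,"y": 137.5,"z": 120,"grip": 0,"twist": 0.35},
    {"x": 7.6,"y": 137.5,"z": 120,"grip": 0,"twist": 0.35},
  ],
  force=30,
)

```text
time: 10.8
position: [0.4571, -0.1471, 0.2347]
eef_rot: [-2.162, 2.277, -0.004]
ft_force: [-0.4, 0.7, -0.9]
gripper_width: -0.0
```

Run:
```python
from h import *
im,d,P,s=shot('side'); cv2.imwrite('pics/i.png',cv2.resize(im[130:350,130:400],None,fx=2.5,fy=2.5))
print(s['time'],s['position'],s['eef_rot'],s['ft_force'],s['gripper_width'],totool(s,[.4565,-.1475,.216]))
```

```text
10.8 [ 0.45714992 -0.14710139  0.23467812] [-2.16231601  2.27746184 -0.00411379] [-0.4245263   0.69055441 -0.8662948 ] -1.5364178529467072e-05 [ 0.4  0.7 18.7]
```

View pics/i.png

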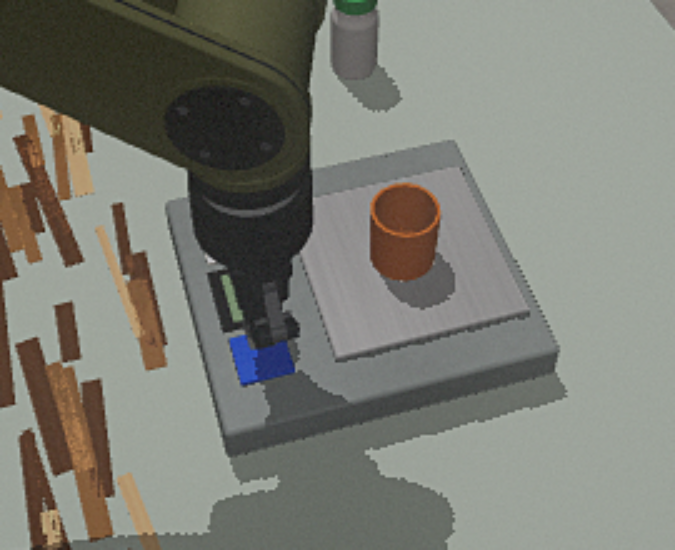

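The shut fingertips hang just above the blue key at crop pixel (265,345), and the tub stands clear of them. I descend to just above the key and then feel for it.

Emit:
step_arm(
  targets=[
    {"x": 0,"y": 0,"z": 6,"grip": 0,"twist": 0},
    {"x": 0,"y": 0,"z": 12,"grip": 0,"twist": 0},
    {"x": 0,"y": 0,"z": 16,"grip": 0,"twist": 0},
    {"x": 0,"y": 0,"z": 16,"grip": 0,"twist": 0},
  ],
)

```text
time: 11.25
position: [0.456, -0.1468, 0.2164]
eef_rot: [2.162, -2.278, -0.002]
ft_force: [-0.5, 0.7, 0.8]
gripper_width: -0.0002
```

Emit:
step_arm(
  targets=[
    {"x": 0,"y": 0,"z": 0.5,"grip": 0,"twist": 0},
    {"x": 0,"y": 0,"z": 1,"grip": 0,"twist": 0},
    {"x": 0,"y": 0,"z": 1,"grip": 0,"twist": 0},
  ],
)

```text
time: 11.55
position: [0.4562, -0.1469, 0.2162]
eef_rot: [2.163, -2.279, -0.0]
ft_force: [0.1, -0.3, 0.6]
gripper_width: 0.0
```

Emit:
step_arm(
  targets=[
    {"x": 0,"y": 0,"z": 0.5,"grip": 0,"twist": 0},
    {"x": 0,"y": 0,"z": 1,"grip": 0,"twist": 0},
    {"x": 0,"y": 0,"z": 1,"grip": 0,"twist": 0},
  ],
)

```text
time: 11.85
position: [0.4563, -0.1469, 0.2155]
eef_rot: [2.163, -2.278, -0.0]
ft_force: [-2.7, 0.9, 4.8]
gripper_width: -0.0
```

Emit:
step_arm(
  targets=[
    {"x": 0,"y": 0,"z": 0.7,"grip": 0,"twist": 0},
    {"x": 0,"y": 0,"z": 0.7,"grip": 0,"twist": 0},
    {"x": 0,"y": 0,"z": 0.7,"grip": 0,"twist": 0},
  ],
)

```text
time: 12.15
position: [0.4564, -0.1469, 0.215]
eef_rot: [2.163, -2.278, -0.0]
ft_force: [-3.0, 0.9, 6.5]
gripper_width: -0.0004
```

It pushed at 6.5 N for about 0.3 s, so I lift off and take the hand away.

Emit:
step_arm(
  targets=[
    {"x": 0,"y": 0,"z": -5,"grip": 0,"twist": 0},
    {"x": 0,"y": 0,"z": -25,"grip": 0,"twist": 0},
    {"x": 0,"y": 0,"z": -60,"grip": 0,"twist": 0},
    {"x": 0,"y": 0,"z": -100,"grip": 0,"twist": 0},
    {"x": 0,"y": 0,"z": -130,"grip": 0,"twist": 0},
    {"x": 0,"y": 0,"z": -140,"grip": 0,"twist": 0},
    {"x": 0,"y": 0,"z": -140,"grip": 0,"twist": 0},
    {"x": 0,"y": 0,"z": -140,"grip": 0,"twist": 0},
  ],
)

```text
time: 12.95
position: [0.4558, -0.1467, 0.3526]
eef_rot: [2.162, -2.278, -0.004]
ft_force: [0.9, -0.6, -0.3]
gripper_width: 0.0
```

```bash
python3 k.py
```

```text
12.95 [ 0.45582369 -0.14669692  0.35258548] [ 2.16204133 -2.2779815  -0.00364279] [ 0.93023723 -0.55692378 -0.30675254] 2.175951825353056e-05 [-4.23530480e-01 -2.26785106e-01  2.07610723e+00 -1.94939301e-06
  1.29477732e+00  1.19947955e+00]
(np.int64(901), np.float64(0.10072894125635706), ((0.5834149718284607, -0.10038821399211884), 0.025859463959932327), [array([ 0.5584, -0.1262], dtype=float32), array([ 0.5915, -0.0747], dtype=float32)])
case ((0.5130382180213928, -0.09557840973138809), (0.2202277034521103, 0.18486610054969788), 86.78814697265625)
blue [ 0.45760811 -0.14760918  0.04334988] ((0.45720452070236206, -0.14780184626579285), (0.03979148715734482, 0.0394878014922142), 86.5986328125)
[ 0.8 -0.2 -0. ]
```

View pics/h.png

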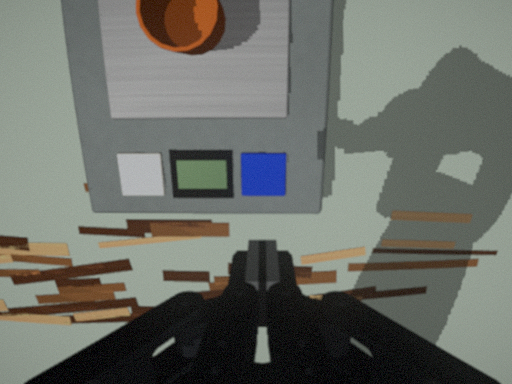

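The tub still stands upright in the pan at pixel (178,22), the blue key is back up at (264,174), and the hand is clear. I hand the job in.

```bash
python3 -c "
from workcell import workorder; print(workorder.sign_off())"
```

```text
the job is handed in; nothing more can be done
None
```

The tub stands upright in the middle of the pan, the tare key has been pressed, and the job is handed in at about 13 s. No verdict is reported.

- **Tub:** I set it down until I felt about 3.7 N of contact, then let go and lifted clear. Before the key press, the rim measured z = 0.101 m, as expected for 46 + 55 mm. Its centre was about 2 mm from the pan centre, and it had not moved by the last look.
- **Tare key:** I pressed it with the shut fingertips, and the force read 4.8 N and then 6.5 N. It stayed above 4 N for about 0.3 s, well below the damage limit. The hand then withdrew about 140 mm, and the key was back at its full height of 43 mm.
- **Power key:** The white key was never touched.
- **Disagreements:**
  - The first move was refused because its rows lacked the "twist" value; I resent it.
  - The cameras disagreed by about 2 mm on the scale's position, so I averaged them.
  - Two later outlines of the case came out at the wrong size (one too big, one cut off by the picture edge), and I ignored them.
  - The press also showed about 3 N sideways, which I put down to friction on the key.

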